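# Three clicks, three fuses

### The arm

A 6-joint arm with a two-finger parallel gripper is mounted at the origin on the work surface. World frame = base frame: x ahead of the robot, y to its left, z up, the work surface at z = 0. Lengths are in m, angles in rad, forces in N, time in s.
With the tool pointing down it reaches from about 0.35 to 0.775 m from the base axis. Payload 7.3 kg.
Tool frame: the origin (TCP) lies at the very end of the fingers, on their centre line; the grasp point (between the pads) lies robot.pinch_z behind it (robot.pinch_z is the distance from the TCP to the grasp point, in m); y points along the fingers, z is the direction in which the jaws open and shut, and the axes are right-handed (so a half turn about y gives the same grasp; the last joint's range is limited). The gripper opens to 92 mm and grips with 3 to 60 N. Pads are 19 mm wide; open, the fingers measure 130 mm over their backs; the gripper's body (75 mm by 190 mm) begins 47 mm behind the grasp point.
Start: joints at [1.06, 0.342, 1.524, -0, 1.275, -0.146], TCP at [0.187, 0.49, 0.227] pointing down, gripper open.
Joint ranges: [-2.53, 2.53], [-0.77, 2.02], [0.04, 2.7], [-1, 4.14], [0.28, 2.66], [-3.11, 3.11]. Speed limits (rad/s): [2.57, 2.57, 3.14, 3.14, 3.14, 3.14].

### API

Orientations are given as [roll, pitch, yaw] about the fixed x, y, z axes, in that order (R = Rz(yaw) Ry(pitch) Rx(roll)).
In Python, from cell import status, viewer, robot gives the robot as it stands. The module is installed in compiled form; this text tells all that it offers.
- The arm moves only by the shell command python3 -m pendant 'ROWS' [FORCE]. ROWS is JSON, a list that holds one entry, the list of rows, each a list of 7 numbers: the shift along the tool's x, y, z in cm, then the turn, a rotation vector about the tool's x, y, z in rad, then the finger opening in cm, from 0 to 9.18. A call has 1 to 20 rows; each row is the pose to reach, as a shift and turn from the pose commanded when the call began, along the tool's axes at that moment; what a row does not reach only later rows make up. A row lasts 1/10 s, in which the tool goes at most 50 mm and 8.59 degrees, less where a joint would pass 70% of its speed; a pose out of reach is approached as far as the arm can. A call with a gripper value outside its range is refused whole. The fingers move at their own pace and stop on an object; FORCE is the grip in N (left out, the last holds). Time passes only in rows, so rows that repeat a pose let the fingers close. It gives the time, the measured TCP pose, the force and the opening at its end, in the units of the state.
- status.observe(): the state, without advancing time (a new reading comes with each control period).
- viewer.read_camera(name): name is "side" or "top" or "wrist"; returns a dict with "image" (480x640x3 uint8, red, green, blue), "range_z" (480x640 float32, m along the optical axis (not along the pixel's ray), 0 where there is no reading), "fx", "fy", "cx", "cy" (pixels), "camera_from_world" (4x4, takes a point from world to camera coordinates). Camera axes: x right, y up, looking along -z (the intrinsics and any distortion apply to the point x, -y, -z); pixel columns grow to the right and rows downward; lengths in m; the calibration is good to about 2 mm. The wrist camera is an equidistant fisheye: a pixel r from the principal point sees the ray r / f radians off the axis. A picture is of the moment at which its call begins.
- robot.hand_in(): hands the job in, once; it reports no verdict.
The state is a dict: "time": time; "qpos": joint angles; "qvel": joint speeds; "joint_efforts": joint torques, N m; "tool_pos": TCP position; "tool_rot": TCP orientation; "contact_force": force on the tool from outside, world axes, zero at the start; "torque": the same for the moment, N m; "opening": finger opening in m.
Only numpy, scipy, OpenCV 4.12 (cv2) and the standard library are available. Lean on these libraries where they do the work, as an engineer would, in place of code of your own. Each camera call takes 0.05 s, during which the arm holds its last target. There are 200 camera calls.

### The job

Set the small steel bowl under the spout of the fuse dispenser, then turn the dispenser's black paddle knob exactly three clicks, its top going towards the spout side, so that three fuses, one for each phase, drop into the bowl. Leave the bowl standing there under the spout with the three fuses in it, the paddle at rest in its third click and the other fuses still in the dispenser, and do not shift the other things on the shelf.

Things in the scene. Friction and masses are not known exactly. Their poses are not given: they have to be found in the camera images.
- dispenser: Fixed gravity fuse dispenser, 188 mm tall plus lid knob: grey upright on a 104 mm wide foot (12 to 86 mm behind the origin), before it a 47 mm wide clear housing with a column of glass fuses, a rotor and a hooded chute reaching 53 mm in front. Origin on the shelf below the rotor's axle; -x axis to the front (spout side, towards the robot), y along the axle, z up. Bare shelf under the spout.
- spout (a point): Centre of the spout mouth, at the hood's lower edge: 50 mm above the shelf, 40 mm in front of the dispenser's origin. The mouth is 20 mm deep front to back and 41 mm wide. Fuses fall straight down from here.
- paddle_hub (a point): Centre of the black paddle knob, on the axle, 117 mm up, 78 mm from the dispenser's middle on its -y side. Cross of four wings, each reaching 42 mm from the axis, 8 mm thick, 16 mm wide along the axle, hub 24 mm across; at rest a wing stands up, down, front and back. Housing side 54 mm from the wings' middle plane, its top 71 mm above the axle; a 40 mm round boss ends 32 mm from that plane.
- paddle (a joint): Turn of the paddle knob, rad: 0 at the start, growing as the top wing goes to the front (spout side). Four spring detents a turn, 1.571 apart; let go, it snaps to the nearest rest, so pushed past half-way (0.8) it runs on to the next click. Takes about 0.1 N m (7 N at 15 mm from the axis, 2.5 N at a wing tip). Each click to the front drops the lowest fuse down the chute.
- bowl_mid (a point): Middle of the small stainless-steel bowl with a side handle: on the bowl's axis, 17 mm above its underside. The bowl is round, 84 mm across the rim, 54 mm at the base, 34 mm high, wall 3 mm, 0.12 to 0.24 kg. Its handle points along this frame's -x axis. Starts standing on the open shelf to the left of the dispenser.
- bowl_handle (a point): Grip point on the bowl's handle, in its middle height, 95 mm from the bowl's axis and 29 mm above the bowl's underside. The handle is a straight level bar, 12 mm wide and 7 mm high, ending 131 mm from the bowl's axis.
- fuse1: Glass cartridge fuse with brass caps, 10 mm thick, 38 mm long, 12 g; number 1 from the bottom of the dispenser's column. Origin at its centre, its length along its y axis. It already lies in the rotor's top pocket and is the first to drop.
- fuse2: Glass cartridge fuse with brass caps, 10 mm thick, 38 mm long, 12 g; number 2 from the bottom of the dispenser's column. Origin at its centre, its length along its y axis.
- fuse3: Glass cartridge fuse with brass caps, 10 mm thick, 38 mm long, 12 g; number 3 from the bottom of the dispenser's column. Origin at its centre, its length along its y axis.
- fuse4: Glass cartridge fuse with brass caps, 10 mm thick, 38 mm long, 12 g; number 4 from the bottom of the dispenser's column. Origin at its centre, its length along its y axis.
- fuse5: Glass cartridge fuse with brass caps, 10 mm thick, 38 mm long, 12 g; number 5 from the bottom of the dispenser's column. Origin at its centre, its length along its y axis.
- fuse6: Glass cartridge fuse with brass caps, 10 mm thick, 38 mm long, 12 g; number 6 from the bottom of the dispenser's column. Origin at its centre, its length along its y axis.
- lamp: Bystander: black rechargeable lamp, 75 x 90 mm and 147 mm tall with its handle. Origin under its middle.
- fuse_box: Bystander: clear plastic round box with a ribbed twist cap, 51 mm across, 64 mm tall, three spare fuses shut inside. Origin under its middle.
- screwdriver: Bystander: wooden-handled screwdriver lying flat, 200 mm long along its x axis, tip to +x. Origin under its middle.
- mirror: Bystander: folded stainless-steel mirror lying flat, 120 x 80 x 10 mm. Origin under its middle.
- tape: Bystander: roll of black tape lying flat, 68 mm across, 19 mm high. Origin under its middle.
- padlock: Bystander: padlock lying flat, 66 x 38 x 22 mm. Origin under its body.
- pliers: Bystander: pliers lying flat, 175 mm long along their x axis. Origin at the rivet.
There are look-alikes about, which are no part of the job. Of the things that look like the part that bears bowl_mid, take the one that is farthest from the robot's base at the start.

How it is judged:
On the way, in this order (a step that is already met when the one before it is completed fails the run):
1. the bowl stands upright on the shelf under the spout (its middle within 30 mm of the spout's centre, seen from above) before the paddle is turned (horizontal distance between bowl_mid and spout below 0.03 m and angle between bowl_mid's own z axis and vertical below 0.12 rad and height (world z) of bowl_mid between 0.011 and 0.023 m and value of joint paddle below 0.5 rad), for 0.2 s.
2. three fuses have dropped into the bowl (distance between each of fuse1, fuse2, fuse3 and bowl_mid below 0.036 m), for 0.2 s.
At the end, for the whole second after the job is handed in: Bowl upright (0.12 rad) on the shelf, its middle within 30 mm of the spout's centre in plan; fuses 1 to 3 at rest in it (centres within 36 mm of bowl_mid); fuses 4 to 6 still in the column (over 110 mm high); paddle at its third click, 4.71 rad within 0.25 (all of step 2 and horizontal distance between bowl_mid and spout below 0.03 m and angle between bowl_mid's own z axis and vertical below 0.12 rad and height (world z) of bowl_mid between 0.011 and 0.023 m and linear speed of each of fuse1, fuse2, fuse3 below 0.05 m/s and z of each of fuse4, fuse5, fuse6 in the frame of dispenser above 0.11 m and value of joint paddle between 4.46 and 4.96 rad); the robot touches nothing.
It fails at once if one of the bystanders (lamp, fuse box, screwdriver, mirror, tape, padlock, pliers) is shifted by more than 30 mm (distance of any of lamp, fuse_box, screwdriver, mirror, tape, padlock, pliers from where it was at the start of the episode above 0.03 m).
It also fails if it takes over 56 s, if anything falls off the work surface, if the arm or the gripper's body presses on something with over 40 N, if the wrist force passes 120 N, or if a joint passes its speed limit or range.

## Working session

There is one attempt and no reset: what is moved stays moved. The work goes in short steps, Python scripts to look and compute and a shell command to move; the robot and the scene stay as the last step left them, time stands still between calls to the robot, and variables do not carry over. Pictures are saved under pics/ and viewed, about 8 in all and at most 12, crops included, and the job is handed in when it is done.

```bash
mkdir -p pics; cat > h.py <<'E'
import numpy as np,cv2
from cell import status,viewer,robot
def shot(n,f):
    c=viewer.read_camera(n); np.savez('pics/'+f,**c); cv2.imwrite('pics/'+f+'.png',c['image'][:,:,::-1]); return c
def load(f): return np.load('pics/'+f+'.npz')
def world(c,fish=False):
    v,u=np.mgrid[:480,:640]; d=c['range_z']
    x=(u-c['cx'])/c['fx'];y=(v-c['cy'])/c['fy']
    P=np.stack([x*d,-y*d,-d,np.ones_like(d)],-1)
    W=P@np.linalg.inv(c['camera_from_world']).T
    W=W[...,:3].copy(); W[d<=0]=np.nan
    return W
E
python3 - <<'E'
from h import *
s=status.observe();print(s);print(robot.pinch_z)
for n in('top','side'):
    c=shot(n,n+'0');print(n,c['fx'],np.round(np.linalg.inv(c['camera_from_world']),3))
E
```

```text
{'time': 0.0, 'qpos': array([ 1.05999415e+00,  3.42725381e-01,  1.52503157e+00, -3.42549511e-05,
        1.27536354e+00, -1.45957032e-01]), 'qvel': array([-0.00064443,  0.00064363, -0.00105659, -0.00023666,  0.00056731,
       -0.00098167]), 'joint_efforts': array([ 1.15997234e-03, -4.31248677e+01, -2.44226342e+01,  7.18008773e-02,
        5.61328093e-02, -1.44677829e-04]), 'tool_pos': array([0.18709036, 0.49009925, 0.22603849]), 'tool_rot': array([-1.57231269e+00,  1.89801067e-04, -3.64835294e-01]), 'contact_force': array([-0.17144188,  0.28450683,  0.14742565]), 'torque': array([-0.01605883, -0.05051347,  0.02414556]), 'opening': 0.09198223833917543}
0.0188
top 605.8075940426074 [[-0.026  0.998 -0.059  0.456]
 [-1.    -0.027 -0.017 -0.012]
 [-0.018  0.058  0.998  1.545]
 [ 0.     0.     0.     1.   ]]
side 553.2250699705987 [[ 0.964  0.172 -0.205  0.238]
 [-0.267  0.626 -0.732 -1.097]
 [ 0.002  0.76   0.65   1.103]
 [ 0.     0.     0.     1.   ]]
```

View pics/top0.png

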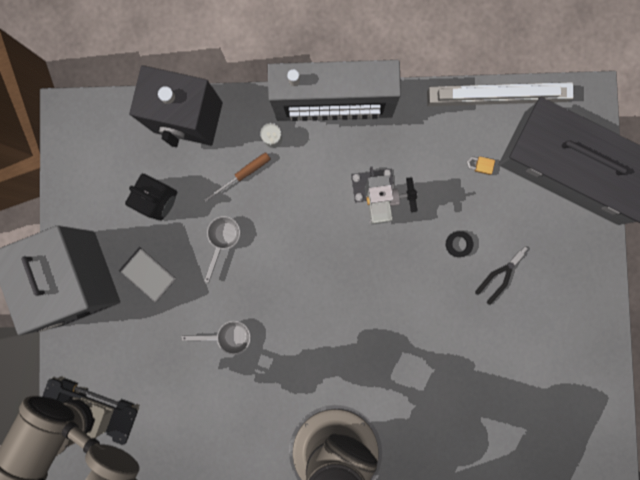

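View pics/side0.png

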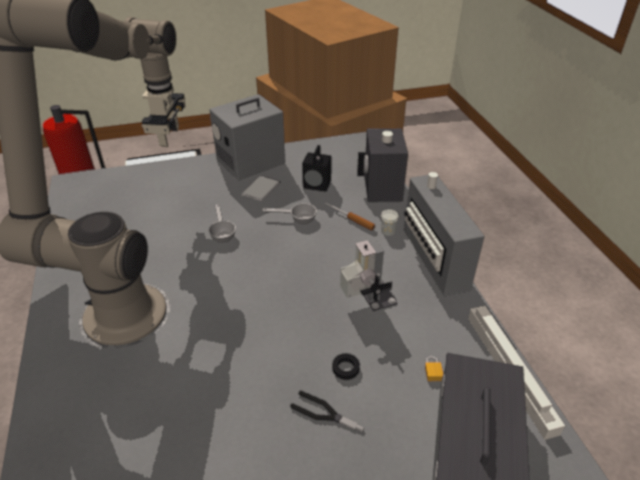

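The top view shows the two bowls at (223,233) and (234,337). The first is farther from the base, so it is the target, with its handle running to (208,280). The dispenser is at (380,195) and its paddle at (412,195). Next I measure them.

```bash
python3 - <<'E'
from h import *
c=load('top0');W=world(c)
print('shelf z',np.nanmedian(W[300:320,300:330,2]))
# bowl rim
sub=np.zeros((480,640),bool);sub[205:290,195:250]=1
m=sub&(W[...,2]>.024)&(W[...,2]<.045)
pts=W[m]
v,u=np.where(m);print(len(pts))
rim=m.copy();rim[252:]=0
(x,y),r=cv2.minEnclosingCircle(W[rim][:,:2].astype(np.float32).reshape(-1,1,2));print('rim',x,y,r,np.median(W[rim][:,2]))
h=m.copy();h[:254]=0
hp=W[h];print('handle',hp.mean(0),hp[:,2].min(),hp[:,2].max(),hp[:,0].min(),len(hp))
d=hp[:,:2]-[x,y];print('dir',np.degrees(np.arctan2(*np.median(d/np.linalg.norm(d,axis=1)[:,None],axis=0)[::-1])),np.linalg.norm(d,axis=1).max())
# dispenser
def box(name,u0,u1,v0,v1,z0,z1,W=W):
    s=np.zeros((480,640),bool);s[v0:v1,u0:u1]=1
    m=s&(W[...,2]>z0)&(W[...,2]<z1);p=W[m]
    print(name,len(p),p.mean(0).round(4),cv2.minAreaRect(p[:,:2].astype(np.float32)));return p
box('foot',340,405,160,230,.004,.03)
box('chute',340,405,195,235,.04,.11)
box('housing',340,405,160,230,.17,.2)
box('knob',340,405,160,230,.2,.25)
p=box('paddle',402,425,165,225,.06,.2)
box('paddletop',402,425,165,225,.148,.2)
C=cv2.resize(c['image'][150:245,335:430,::-1],None,fx=6,fy=6,interpolation=cv2.INTER_CUBIC)
B=cv2.resize(c['image'][205:290,195:250,::-1],(0,0),fx=4,fy=6.7)
B=cv2.resize(B,(220,570));cv2.imwrite('pics/crop.png',np.hstack([C,B]))
E
```

```text
shelf z -0.0016394874041414376
369
rim 0.5495818853378296 0.2653810381889343 0.04670165479183197 0.0303840681092441
handle [0.46636628 0.29531479 0.03049661] 0.024048711185475025 0.03978472988703485 0.4324851982282628 140
dir 160.27728428819776 0.12583554135323602
foot 471 [ 0.6626 -0.1041  0.0072] ((0.6406229734420776, -0.11453966051340103), (0.16332434117794037, 0.17480523884296417), 88.43694305419922)
chute 110 [ 0.5779 -0.1183  0.0887] ((0.5935690999031067, -0.13484282791614532), (0.08857621252536774, 0.0673816129565239), 82.15473175048828)
housing 554 [ 0.6334 -0.1203  0.1843] ((0.6339964866638184, -0.12051887810230255), (0.058147232979536057, 0.0524028018116951), 5.903114318847656)
knob 2 [ 0.6208 -0.1227  0.2004] ((0.6207975149154663, -0.12271494418382645), (0.004960751626640558, 0.0), 151.89662170410156)
paddle 298 [ 0.6258 -0.1978  0.1235] ((0.6264235973358154, -0.19521163403987885), (0.03600480780005455, 0.0816025659441948), 89.18975067138672)
paddletop 23 [ 0.6261 -0.1986  0.157 ] ((0.6267479062080383, -0.19879809021949768), (0.006922277621924877, 0.013911851681768894), 6.3128228187561035)
```

View pics/crop.png

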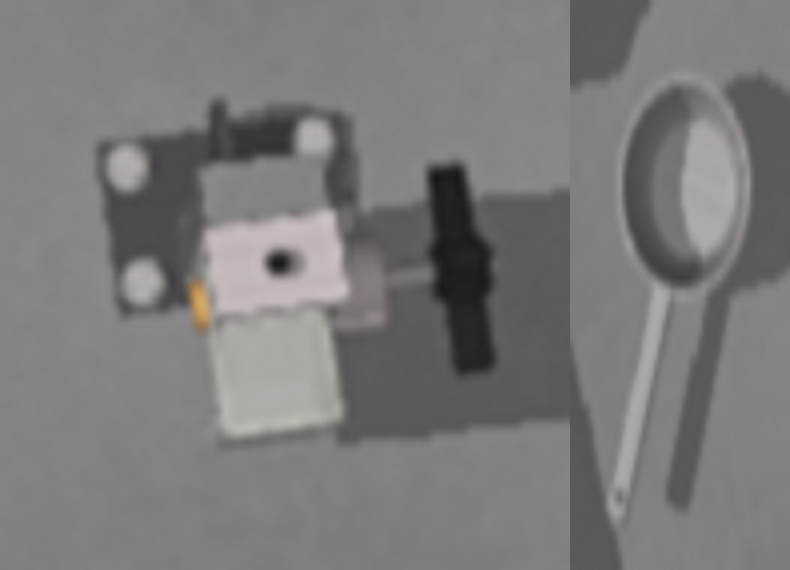

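```bash
cat >> h.py <<'E'
def ray(c,u,v,z):
    T=np.linalg.inv(c['camera_from_world']); d=T[:3,:3]@[(u-c['cx'])/c['fx'],-(v-c['cy'])/c['fy'],-1]; o=T[:3,3]
    return (o+d*(z-o[2])/d[2])[:2].round(4)
E
python3 - <<'E'
from h import *
c=load('top0');W=world(c)
b=ray(c,223.7,232.6,.034);t=ray(c,206.7,281,.032);print('bowl',b,'tip',t,np.linalg.norm(t-b),np.degrees(np.arctan2(*(b-t)[::-1])),'grip',b+(t-b)/np.linalg.norm(t-b)*.095)
f=ray(c,414.2,211.7,.117);k=ray(c,409.5,177.5,.117);print('wing',f,k,(f+k)/2,np.linalg.norm(f-k),np.degrees(np.arctan2(*(k-f)[::-1])))
for p in [(203,228),(338,212),(347,298),(207,312)]: print('lid',ray(c,335+p[0]/6,150+p[1]/6,.188))
for p in [(222,435),(342,425)]:
  q=(335+p[0]/6,150+p[1]/6); print('hood',[W[int(q[1])-k,int(q[0])-6 if p[0]>300 else int(q[0])+6].round(4) for k in (2,5)], ray(c,*q,.1))
s=load('side0');S=world(s)
m=np.zeros((480,640),bool);m[270:310,355:400]=1
m&=(s['image'].max(2)<50)&(S[...,2]>.07)&(S[...,2]<.17)
p=S[m];print('side paddle',len(p),np.nanmedian(p,0),p.min(0),p.max(0))
top=p[p[:,2]>.145];print('topwing',top.mean(0))
E
```

```text
bowl [0.5525 0.2613] tip [0.4326 0.3063] 0.1280664280754328 -20.57175416988802 grip [0.46355788 0.29468111]
wing [ 0.5845 -0.2052] [ 0.666  -0.1969] [ 0.62525 -0.20105] 0.08192154783693972 5.81498227168468
lid [ 0.6344 -0.0956]
lid [ 0.639  -0.1464]
lid [ 0.6065 -0.1487]
lid [ 0.6027 -0.0962]
hood [array([ 0.5678, -0.12  ,  0.1086]), array([ 0.5742, -0.1195,  0.118 ])] [ 0.5629 -0.1061]
hood [array([ 0.5724, -0.1395,  0.1045]), array([ 0.5789, -0.1389,  0.1128])] [ 0.5656 -0.1539]
side paddle 243 [ 0.62350035 -0.20134063  0.11821666] [ 0.58633492 -0.21290876  0.07347723] [ 0.66750399 -0.18777795  0.1602388 ]
topwing [ 0.62430282 -0.20133641  0.15196471]
```

```bash
python3 -m pendant '[[[0,0,0,0,0,0,9],[32.8,11,-8.4,0,0,0,9],[32.8,11,-8.4,0,0,0,9],[32.8,11,-8.4,0,0,0,9],[32.8,11,-8.4,0,0,0,6],[32.8,11,-8.4,0,0,0,6],[32.8,11,-8.4,0,0,0,6],[32.8,11,-8.4,0,0,0,6],[32.8,11,-8.4,0,0,0,6],[32.8,11,-8.4,0,0,0,6],[32.8,11,-8.4,0,0,0,6],[32.8,11,-8.4,0,0,0,6],[32.8,11,-8.4,0,0,0,6]]]'; python3 - <<'E'
from h import *
c=shot('wrist','w1')
E
```

```text
time: 1.4
tool_pos: [0.4629, 0.2961, 0.1174]
tool_rot: [-1.57, -0.0, -0.363]
contact_force: [-0.2, 0.8, 0.5]
opening: 0.0598
```

View pics/w1.png

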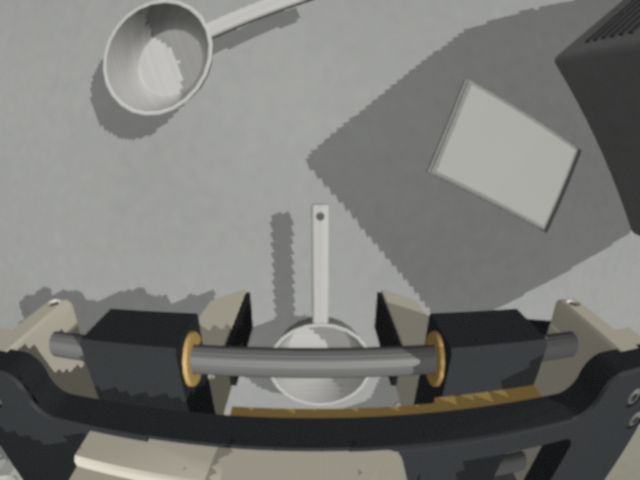

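The handle (column 320) lies central between the fingers (250 to 378) and parallel to them. I go down and grip.

```bash
python3 -m pendant '[[[0,4,0,0,0,0,6],[0,8,0,0,0,0,6],[0,10,0,0,0,0,6],[0,10.6,0,0,0,0,6],[0,10.6,0,0,0,0,6],[0,10.6,0,0,0,0,0],[0,10.6,0,0,0,0,0],[0,10.6,0,0,0,0,0],[0,10.6,0,0,0,0,0],[0,10.6,0,0,0,0,0],[0,10.6,0,0,0,0,0],[0,10.6,0,0,0,0,0],[0,10.6,0,0,0,0,0],[0,10.6,0,0,0,0,0]]]' 55; python3 -m pendant '[[[0,-0.4,0,0,0,0,0],[0,-0.8,0,0,0,0,0],[0,-0.8,0,0,0,0,0],[0,-0.8,0,0,0,0,0]]]'; python3 - <<'E'
from h import *
c=shot('top','t2');W=world(c)
m=np.zeros((480,640),bool);m[205:260,195:250]=1
m&=(W[...,2]>.02)&(W[...,2]<.06)
p=W[m];A=np.c_[p[:,:2],np.ones(len(p))];print(len(p),p.mean(0))
for u,v in [(224,215),(238,232),(209,232)]: print(W[v-3:v+4,u-3:u+4,2].max())
E
```

```text
time: 2.85
tool_pos: [0.4638, 0.2949, 0.0107]
tool_rot: [-1.571, 0.0, -0.365]
contact_force: [1.1, 0.3, 0.2]
opening: 0.0112
time: 3.25
tool_pos: [0.4636, 0.295, 0.0188]
tool_rot: [-1.571, 0.0, -0.365]
contact_force: [-0.4, -1.2, -1.5]
opening: 0.0106
341 [0.54935285 0.26725242 0.0325772 ]
0.04088706245711515
0.04312730257858277
0.039612401974077116
```

```bash
python3 -m pendant '[[[0.2,0,-1.5,0,-0.02,0,0],[0.8,0,-4.5,0,-0.05,0,0],[1.5,0,-8.5,0,-0.09,0,0],[2.3,0,-12.5,0,-0.13,0,0],[3,0,-16.5,0,-0.175,0,0],[3.7,0,-20.5,0,-0.22,0,0],[4.4,0,-24.5,0,-0.26,0,0],[5.2,0,-28.5,0,-0.3,0,0],[5.9,0,-32.5,0,-0.345,0,0],[6.6,0,-36.5,0,-0.39,0,0],[7.2,0,-40,0,-0.425,0,0],[7.7,0,-42.5,0,-0.45,0,0],[8,0,-44,0,-0.465,0,0],[8,0,-44.4,0,-0.47,0,0],[8,0.3,-44.4,0,-0.47,0,0],[8,0.3,-44.4,0,-0.47,0,0],[8,0.3,-44.4,0,-0.47,0,0]]]'; python3 - <<'E'
from h import *
c=shot('top','t3')
C=c['image'][150:330,300:480,::-1];cv2.imwrite('pics/t3c.png',cv2.resize(C,None,fx=3.3,fy=3.3))
E
```

```text
time: 5.0
tool_pos: [0.38, -0.1474, 0.0155]
tool_rot: [-1.57, 0.001, 0.106]
contact_force: [0.1, -0.6, -2.2]
opening: 0.0111
```

View pics/t3c.png

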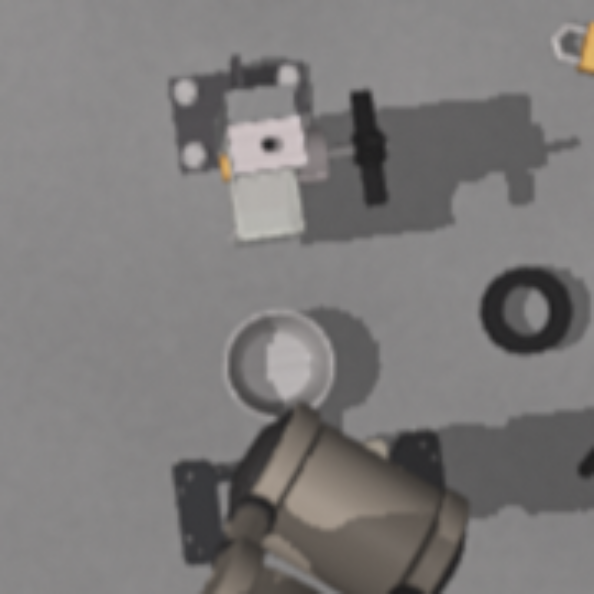

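The bowl hangs level in front of the dispenser, with its centre near pixel (384.5, 259.7). I check its position against the spout and then push it in.

```bash
python3 - <<'E'
from h import *
c=load('t3');b=ray(c,384.5,259.7,.039);print(b)
d=np.array([.5755,-.1278])-b;y=.106;print('tool x,z',d@[np.cos(y),np.sin(y)],d@[-np.sin(y),np.cos(y)])
E
```

```text
[ 0.4741 -0.1383]
tool x,z 0.10194178488941508 -0.00028721692189701865
```

```bash
python3 -m pendant '[[[1.5,0,0,0,0,0,0],[4.5,0,0,0,0,0,0],[7.5,0,0,0,0,0,0],[9.5,0,0,0,0,0,0],[10.2,0,0,0,0,0,0],[10.2,0,0,0,0,0,0],[10.2,0.3,0,0,0,0,0],[10.2,0.45,0,0,0,0,0],[10.2,0.48,0,0,0,0,0],[10.2,0.48,0,0,0,0,0],[10.2,0.48,0,0,0,0,0],[10.2,0.48,0,0,0,0,1.6],[10.2,0.48,0,0,0,0,2],[10.2,0.48,0,0,0,0,3],[10.2,0.48,0,0,0,0,4],[10.2,0.48,0,0,0,0,4],[10.2,0.48,0,0,0,0,4],[10.2,-3,0,0,0,0,4],[10.2,-8,0,0,0,0,4],[5.2,-12,0,0,0,0,4]]]'; python3 - <<'E'
from h import *
c=shot('side','s4');W=world(c)
cv2.imwrite('pics/s4c.png',cv2.resize(c['image'][210:340,270:430,::-1],None,fx=4,fy=4))
print(status.observe()['tool_pos'])
E
```

```text
time: 7.05
tool_pos: [0.4466, -0.1429, 0.1301]
tool_rot: [-1.575, -0.007, 0.107]
contact_force: [0.2, -0.9, 0.5]
opening: 0.0397
[ 0.44037128 -0.1424109   0.13283364]
```

View pics/s4c.png

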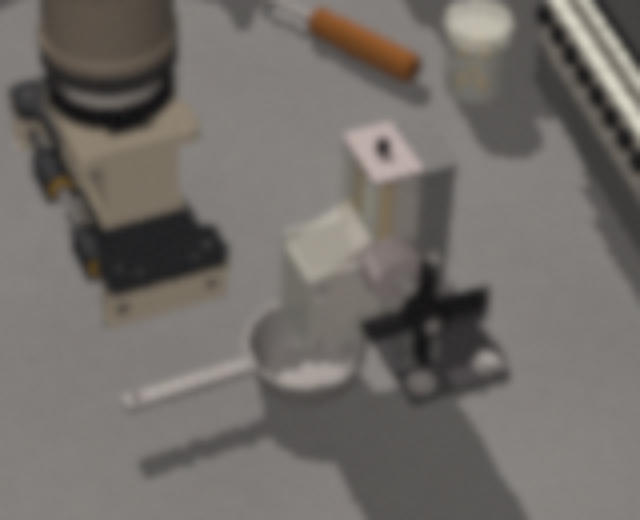

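```bash
python3 -m pendant '[[[5.2,-14,0,0,0,0,4],[5.2,-18,0,0,0.14,0,4],[5.2,-22,0,0,0.28,0,4],[6,-23.5,-0.5,0,0.42,0,4],[7.5,-23.5,-1.5,0,0.56,0,4],[9,-23.5,-2.5,0,0.7,0,4],[10.5,-23.5,-3.5,0,0.84,0,4],[12,-23.5,-4.5,0,0.98,0,4],[13.5,-23.5,-5.5,0,1.12,0,4],[15.5,-23.5,-6.5,0,1.26,0,4],[17,-23.5,-7.5,0,1.4,0,4],[18.6,-23.5,-8.2,0,1.5,0,4],[18.6,-23.5,-8.2,0,1.572,0,4],[18.6,-23.5,-8.2,0,1.572,0,4],[18.6,-23.5,-8.2,0,1.572,0,4]]]'; python3 - <<'E'
from h import *
c=load('s4');print(ray(c,347,296,.034),ray(c,302.5,310,.032))
W=world(c);m=np.zeros((480,640),bool);m[285:308,330:362]=1;m&=(W[...,2]<.04)&(W[...,2]>.028);p=W[m][:,:2].astype(np.float32);print(len(p),cv2.minEnclosingCircle(p))
E
```

```text
time: 8.6
tool_pos: [0.6361, -0.2036, 0.3616]
tool_rot: [-1.571, 0.0, -1.465]
contact_force: [-0.5, -0.4, -0.1]
opening: 0.0399
[ 0.5744 -0.1299] [ 0.4487 -0.1452]
78 ((0.5692667961120605, -0.1298948973417282), 0.04451095685362816)
```

```bash
python3 -m pendant '[[[0,3,-1.1,0,0,0,4],[0,8,-1.1,0,0,0,4],[0,13,-1.1,0,0,0,4],[0,17,-1.1,0,0,0,4],[0,18.5,-1.1,0,0,0,4],[0,18.5,-1.1,0,0,0,4],[0,20,-1.1,0,0,0,4],[0,21.5,-1.1,0,0,0,4],[0,22.6,-1.1,0,0,0,4],[0,22.6,-1.1,0,0,0,4],[0,22.6,-1.1,0,0,0,4]]]'; python3 - <<'E'
from h import *
c=shot('side','s5')
cv2.imwrite('pics/s5c.png',cv2.resize(c['image'][210:340,310:440,::-1],None,fx=4.5,fy=4.5))
E
```

```text
time: 9.7
tool_pos: [0.6258, -0.2051, 0.1371]
tool_rot: [-1.569, -0.001, -1.467]
contact_force: [0.8, -1.4, 0.2]
opening: 0.0398
```

View pics/s5c.png

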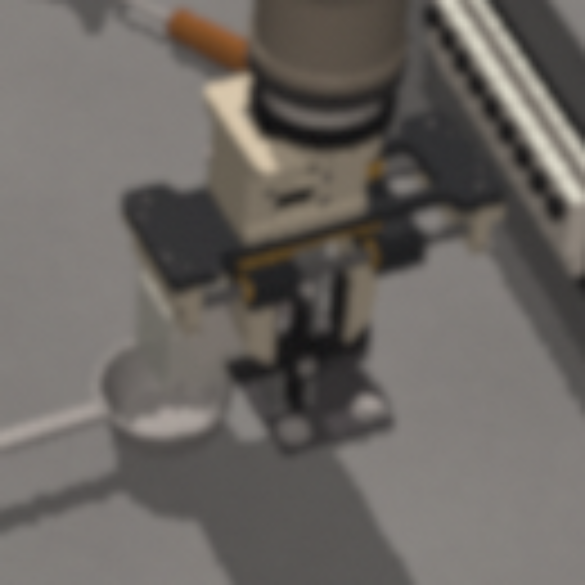

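The fingers straddle the top wing, with no contact forces. I push the first click, lift out, and check.

```bash
python3 -m pendant '[[[0,0,-0.8,0,0,0,4],[0,0,-1.6,0,0,0,4],[0,0,-2.2,0,0,0,4],[0,0,-2.8,0,0,0,4],[0,0,-3.4,0,0,0,4],[0,0,-4,0,0,0,4],[0,0,-4.4,0,0,0,4],[0,0,-4.7,0,0,0,4],[0,0,-4.7,0,0,0,4],[0,0,-4.7,0,0,0,4],[0,-1.5,-4.7,0,0,0,4],[0,-3.5,-4.7,0,0,0,4],[0,-6,-4.7,0,0,0,4],[0,-6,-3,0,0,0,4],[0,-6,-1,0,0,0,4],[0,-6,0,0,0,0,4],[0,-6,0,0,0,0,4],[0,-6,0,0,0,0,4]]]'; python3 - <<'E'
from h import *
c=shot('side','s6')
cv2.imwrite('pics/s6c.png',cv2.resize(c['image'][210:340,310:440,::-1],None,fx=4.5,fy=4.5))
E
```

```text
time: 11.55
tool_pos: [0.625, -0.2047, 0.1954]
tool_rot: [-1.572, 0.0, -1.466]
contact_force: [0.4, -0.6, 0.2]
opening: 0.0397
```

View pics/s6c.png

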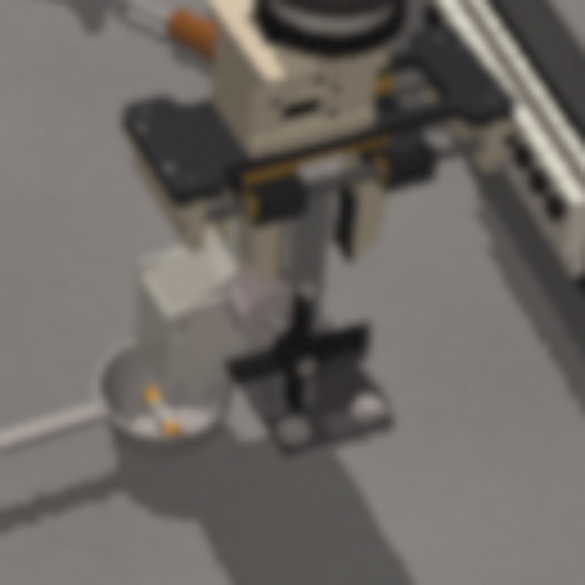

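One fuse (caps at (152,394) and (170,430) in the crop) is in the bowl, and the paddle is back in a cross at rest. I do the second click.

```bash
python3 -m pendant '[[[0,2,0,0,0,0,4],[0,4,0,0,0,0,4],[0,5.5,0,0,0,0,4],[0,5.9,0,0,0,0,4],[0,5.9,0,0,0,0,4],[0,5.9,-0.8,0,0,0,4],[0,5.9,-1.6,0,0,0,4],[0,5.9,-2.2,0,0,0,4],[0,5.9,-2.8,0,0,0,4],[0,5.9,-3.4,0,0,0,4],[0,5.9,-4,0,0,0,4],[0,5.9,-4.4,0,0,0,4],[0,5.9,-4.7,0,0,0,4],[0,5.9,-4.7,0,0,0,4],[0,5.9,-4.7,0,0,0,4],[0,4.4,-4.7,0,0,0,4],[0,2,-4.7,0,0,0,4],[0,0,-4.7,0,0,0,4],[0,0,-2,0,0,0,4],[0,0,0,0,0,0,4]]]';python3 -m pendant '[[[0,0,0,0,0,0,4],[0,0,0,0,0,0,4]]]'; python3 - <<'E'
from h import *
c=shot('side','s7')
cv2.imwrite('pics/s7c.png',cv2.resize(c['image'][210:340,310:440,::-1],None,fx=4.5,fy=4.5))
E
```

```text
time: 13.6
tool_pos: [0.6267, -0.205, 0.1972]
tool_rot: [-1.569, -0.001, -1.467]
contact_force: [-0.5, 0.0, 0.3]
opening: 0.0398
time: 13.8
tool_pos: [0.625, -0.2046, 0.1952]
tool_rot: [-1.572, 0.001, -1.466]
contact_force: [-0.2, -0.2, 0.3]
opening: 0.04
```

View pics/s7c.png

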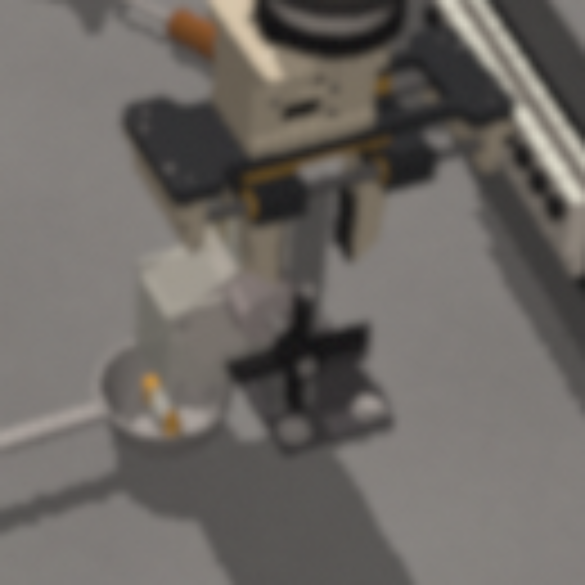

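The brass in the bowl looks larger and sits higher, but I can't be sure from this view that there are two fuses. I compare the pixel areas and take a top view before the third click.

```bash
python3 - <<'E'
from h import *
a=load('s6');b=load('s7')
for n,c in(('s6',a),('s7',b)):
    I=c['image'][285:310,330:362].astype(int);m=(I[...,0]-I[...,2]>50);print(n,m.sum());
    C=cv2.resize(c['image'][283:311,328:364,::-1],None,fx=11,fy=11,interpolation=cv2.INTER_CUBIC)
    out=C if n=='s6' else np.hstack([out,C])
cv2.imwrite('pics/cmp.png',out)
E
```

```text
s6 22
s7 29
```

View pics/cmp.png

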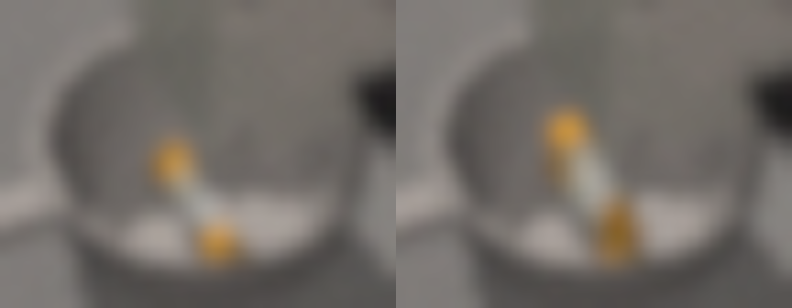

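The comparison shows a second fuse lying on the first: the upper caps at (567,130) and (618,225), with the lower fuse showing beneath. I do the third click, then back away.

```bash
python3 -m pendant '[[[0,2,0,0,0,0,4],[0,4,0,0,0,0,4],[0,5.5,0,0,0,0,4],[0,5.9,0,0,0,0,4],[0,5.9,0,0,0,0,4],[0,5.9,-0.8,0,0,0,4],[0,5.9,-1.6,0,0,0,4],[0,5.9,-2.2,0,0,0,4],[0,5.9,-2.8,0,0,0,4],[0,5.9,-3.4,0,0,0,4],[0,5.9,-4,0,0,0,4],[0,5.9,-4.4,0,0,0,4],[0,5.9,-4.7,0,0,0,4],[0,5.9,-4.7,0,0,0,4],[0,5.9,-4.7,0,0,0,4],[0,4.4,-4.7,0,0,0,4],[0,2,-4.7,0,0,0,4],[0,-1,-4.7,0,0,0,4],[0,-5,-4.7,0,0,0,4],[0,-9,-4.7,0,0,0,4]]]';python3 -m pendant '[[[0,-6,-5,0,0,0,4],[4,-6,-10,0,0,0,4],[4,-6,-14,0,0,0,4],[4,-6,-14,0,0,0,4],[4,-6,-14,0,0,0,4],[4,-6,-14,0,0,0,4],[4,-6,-14,0,0,0,4]]]'; python3 - <<'E'
from h import *
c=shot('side','s8');t=shot('top','t8')
I=c['image'][285:310,330:362].astype(int);print((I[...,0]-I[...,2]>50).sum())
A=cv2.resize(c['image'][210:330,310:430,::-1],(480,480),interpolation=cv2.INTER_CUBIC)
B=cv2.resize(c['image'][283:311,328:364,::-1],(300,240),interpolation=cv2.INTER_CUBIC)
D=cv2.resize(t['image'][160:256,340:460,::-1],(300,240),interpolation=cv2.INTER_CUBIC)
cv2.imwrite('pics/s8c.png',np.hstack([A,np.vstack([B,D])]))
E
```

```text
time: 15.85
tool_pos: [0.5784, -0.2095, 0.287]
tool_rot: [-1.572, 0.001, -1.467]
contact_force: [0.7, -0.7, -0.3]
opening: 0.0401
time: 16.55
tool_pos: [0.4444, -0.2637, 0.3455]
tool_rot: [-1.571, 0.001, -1.466]
contact_force: [0.5, 0.5, -0.7]
opening: 0.04
34
```

View pics/s8c.png

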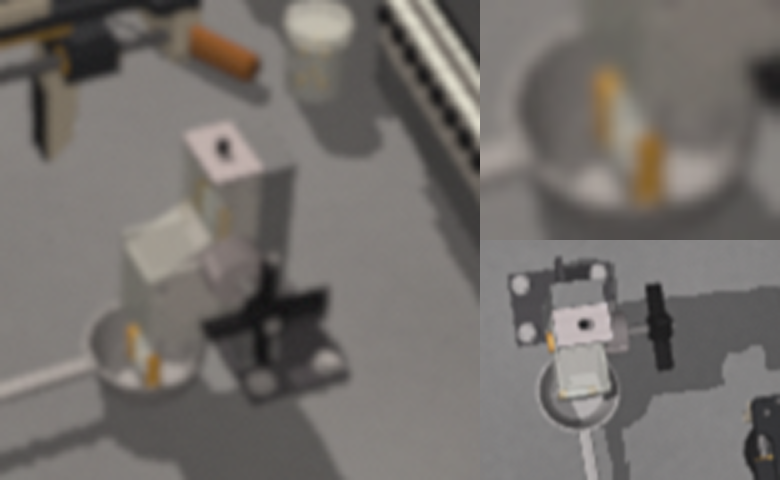

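Brass stacks at (607,100) and (650,170) fit three fuses lying on one another. The paddle is in its rest cross and the arm is clear. One last numeric check (top of the fuse column and bowl position), then I hand in.

```bash
python3 - <<'E'
from h import *
for n in('s4','s6','s7','s8'):
    c=load(n);I=c['image'].astype(int);m=(I[...,0]-I[...,2]>25);m[:,:356]=0;m[:,372:]=0;m[:245]=0;m[275:]=0
    v,u=np.where(m);print(n,len(v),v.min() if len(v) else 0,v.max() if len(v) else 0)
c=load('t8');print(ray(c,379.6,220,.034))
c=shot('side','s9');d=np.abs(c['image'].astype(int)-load('s8')['image']).max(2);print('motion px',(d[285:310,330:362]>40).sum())
s=status.observe();print(s['tool_pos'],s['qvel'].round(3))
E
```

```text
s4 40 256 269
s6 45 246 261
s7 48 247 261
s8 29 255 269
[ 0.5735 -0.1296]
motion px 0
[ 0.44428818 -0.26360451  0.3453163 ] [-0.002 -0.003  0.002 -0.001 -0.    -0.002]
```

The column pixel count doesn't settle it, so I check again with depth in the bowl and one last side-by-side picture.

```bash
python3 - <<'E'
from h import *
for n in('s6','s7','s8'):
    c=load(n);W=world(c);I=c['image'].astype(int);m=(I[...,0]-I[...,2]>50);k=np.zeros_like(m);k[285:310,330:362]=1
    z=W[m&k][:,2];print(n,np.sort(z)[[0,len(z)//2,-3,-1]].round(4))
print()
o=[cv2.resize(load(n)['image'][238:312,328:378,::-1],(390,577),interpolation=cv2.INTER_CUBIC) for n in('s4','s8')]
cv2.imwrite('pics/col.png',np.hstack(o))
E
```

```text
s6 [0.0028 0.0096 0.0142 0.0155]
s7 [0.0038 0.018  0.0219 0.0484]
s8 [0.0058 0.0258 0.0459 0.0508]
```

View pics/col.png

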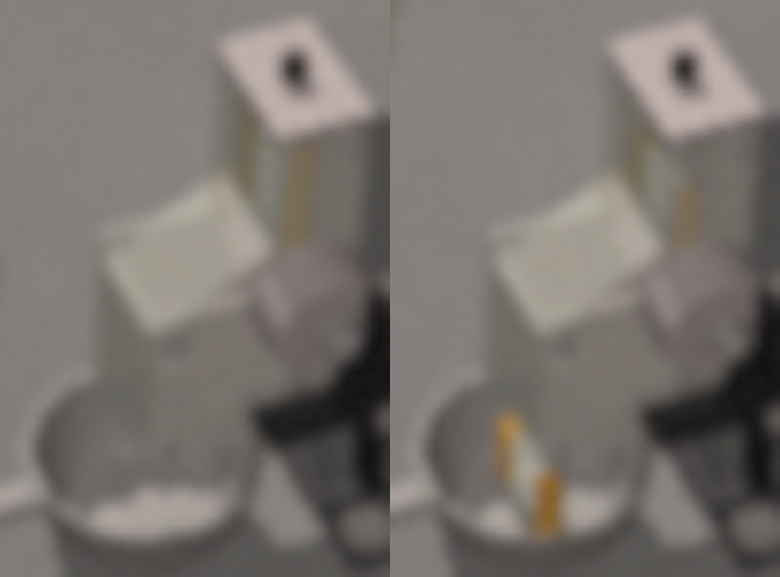

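The column has dropped (top brass from row 140 to row 180), and the stack in the bowl rose about 8 mm with each click (9.6, 18, 25.8 mm), which makes three fuses.

```bash
python3 -c "
from cell import robot;print(robot.hand_in())"
```

```text
the job is handed in; nothing more can be done
None
```

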